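Load a pellet cup into a rotary sample changer

ROBOT

A 7-joint arm with a two-finger parallel gripper is mounted at the origin on the work surface. World frame = base frame: x ahead of the robot, y to its left, z up, the work surface at z = 0. Lengths are in m, angles in rad, forces in N, time in s.
With the tool pointing down it reaches from about 0.4 to 0.9 m from the base axis. Payload 5.6 kg.
Tool frame: the origin (TCP) lies at the very end of the fingers, on their centre line; the grasp point (between the pads) lies 19 mm behind it; z points along the fingers, y is the line along which they close (so a half turn about z gives the same grasp; the last joint's range is limited). The gripper opens to 92 mm and grips with 3 to 60 N. Pads are 20 mm wide; open, the fingers measure 128 mm over their backs; the gripper's body (75 mm by 189 mm) begins 69 mm behind the grasp point.
Start: joints at [-1.223, 0.468, -0.012, 1.603, 0.006, 1.071, -0.056], TCP at [0.248, 0.601, 0.215] pointing down, gripper open.
Joint ranges: [-2.53, 2.53], [-0.31, 2.02], [-1.57, 1.55], [0.28, 2.44], [-1.29, 4.43], [0.15, 1.84], [-2.92, 2.92]. Speed limits (rad/s): [2.57, 2.57, 3.14, 3.14, 3.14, 3.14, 3.14].

INTERFACE

Orientations are given as a unit quaternion [x, y, z, w].
In Python, from rig import r gives the robot as it stands.
- The arm moves only by the tool servo_tool, never from a script. Its argument "series" is a list that holds one entry, the list of rows, each a list of 5 numbers: the closure, from 0 (fully open) to 1 (shut), then the shift along the tool's x, y, z as a fraction of full scale, then the turn about the tool's z as a fraction of full scale. A call has 1 to 10 rows; each row shifts and turns the commanded pose from where the row before left it, along the tool's axes as they then stand; what a row does not reach is not made up. Full scale, the value 1, is 3 cm for a shift and 0.1 rad for a turn. A row lasts 1/10 s, in which the tool goes at most 50 mm and 8.59 degrees, less where a joint would pass 70% of its speed; a pose out of reach is approached as far as the arm can. A call with a number of a shift or a turn outside -1 to 1 is refused whole. A call with a gripper value outside its range is refused whole. The fingers move at their own pace and stop on an object; "newtons" is the grip in N (left out, the last holds). Time passes only in rows, so rows that do not move let the fingers close. It gives the time, the measured TCP pose, the force, the opening and the grip force at its end, in the units of the state.
- r.get_obs(): the state, without advancing time (a new reading comes with each control period).
- r.grab_frame(name): name is "scene" or "top" or "wrist"; returns (picture, depth): 384x512x3 uint8, red, green, blue; 384x512 float32, m along the optical axis (not along the pixel's ray), 0 where there is no reading.
- r.camera_info(name): a dict with "fx", "fy", "cx", "cy" (pixels), "R" (3x3) and "t" (3): a world point X has camera coordinates R X + t. Camera axes: x right, y down, z forward; pixel columns grow to the right and rows downward; lengths in m; the calibration is good to about 2 mm. The wrist camera is an equidistant fisheye: a pixel r from the principal point sees the ray r / f radians off the axis. A picture is of the moment at which its call begins: read the wrist's pose just before it. camera_info takes no time and is no camera call; for the wrist camera it gives the pose at the moment of the call.
- r.finish_job(): hands the job in; it is judged then, once.
Trained networks look in the newest picture that a camera, given by its name, has taken for a name from the list of things; names that differ only in an ending like _2 or _b are one class to them, and where a whole thing is asked for, a point or a joint stands for the part that bears it (a point fixed in the world has none). Each returns a list of dicts, best first, with "p" (0 to 1); they miss things now and then, are a little off and sometimes report something else, mostly with a low value. They report only what shows in the picture. A call takes as long as a camera call. They do not tell look-alikes from the thing itself.
- r.recognise(target, camera): "box" ([left, top, right, bottom] in pixels, round what is visible of it).
- r.silhouettes(target, camera): "mask" (384x512 bool, what is visible of it) and "box" ([left, top, right, bottom] in pixels, round what is visible of it).
The state is a dict: "t": time; "joint_positions": joint angles; "dq": joint speeds; "joint_efforts": joint torques, N m; "position": TCP position; "eef_rot": TCP orientation; "contact_force": force on the tool from outside, world axes, zero at the start; "torque": the same for the moment, N m; "opening": finger opening in m; "grip_force": force on a finger pad.
Only numpy, scipy, OpenCV 4.12 (cv2) and the standard library are available. Lean on these libraries where they do the work, as an engineer would, in place of code of your own. Each camera call takes 0.05 s, during which the arm holds its last target. There are 200 camera calls.

TASK

Load the waiting steel sample cup into the rotary sample changer: turn the carousel until its only empty pocket faces the loading gate, then slide the cup along the ledge, flat and without lifting it, through the gate until it is fully home in that pocket. Finally close the lid (once tipped past upright, its own weight shuts it), leaving the newly loaded pocket facing the gate, the other cups in their pockets and the things around the changer where they are.

Things in the scene. Friction and masses are not known exactly. Their poses are not given: they have to be found in the camera images.
- changer: The fixed rotary sample changer: white drum 235 mm across. Origin on the bench (z 0) on the carousel's vertical axis; z up, -x out through the loading gate, +x to the lid hinge. A guard wall, inner radius 107, outer 117 mm, top 93 mm above the bench, rings the carousel but for the gate. Behind it a grey drive box, x 104 to 180 mm, 170 mm wide, 86 mm high
- gate (a point): Middle of the loading gate, the only gap in the guard wall, 75 mm wide, on the changer's -x axis 112 mm from the carousel's axis, at the height of the ledge, 45 mm above the bench. Axes as the changer's
- ledge (a point): Middle of the level metal loading ledge outside the gate, 45 mm above the bench, flush with the carousel floor; axes as the changer's. The ledge reaches 64 mm from here to either side along x and 120 mm along y; its three outer edges have a lip 6 mm high. A tongue 72 mm wide joins it through the gate to the carousel's rim
- carousel: The grey carousel in the drum. Origin on its vertical axis, on its floor, 45 mm above the bench. It turns without end either way, without detents, and stays where it is left (friction about 0.1 N m). It has 6 pockets 60 degrees apart; the empty one lies along this body's -x axis, the other five hold cups. Rim radius 104 mm. A finger put down into the empty pocket can push it round
- pocket (a point): Floor of the empty pocket, where the centre of a cup's underside stands when home against the hub, 74 mm from the carousel's axis. The pocket is a U open outwards, 54 mm wide between straight walls 22 mm high, flaring to 62 mm at the rim; its back is the round hub, radius 49 mm, 24 mm high. It faces the gate when this point lies on the changer's -x axis
- grip (a point): Middle of the bar grip on top of the carousel's hub, on the carousel's axis, 83 mm above the bench: an aluminium bar 80 mm long, 14 mm wide and 12 mm high, its length turned 30 degrees counter-clockwise from the carousel's x axis. It can be pushed or gripped to turn the carousel
- cup: The cup to load, standing on the loading ledge, usually not in line with the gate: upright steel cylinder 50 mm across, 34 mm tall, about 0.18 kg, with a brown pressed pellet in its top. Origin at the centre of its underside, z up
- loaded1: One of the five loaded cups, the same as the cup to load, standing loose in the pocket 60 degrees counter-clockwise from the empty one seen from above. Origin at the centre of its underside
- loaded2: One of the five loaded cups, the same as the cup to load, standing loose in the pocket 120 degrees counter-clockwise from the empty one seen from above. Origin at the centre of its underside
- loaded3: One of the five loaded cups, the same as the cup to load, standing loose in the pocket 180 degrees counter-clockwise from the empty one seen from above. Origin at the centre of its underside
- loaded4: One of the five loaded cups, the same as the cup to load, standing loose in the pocket 240 degrees counter-clockwise from the empty one seen from above. Origin at the centre of its underside
- loaded5: One of the five loaded cups, the same as the cup to load, standing loose in the pocket 300 degrees counter-clockwise from the empty one seen from above. Origin at the centre of its underside
- lid (a joint): Angle of the lid about its level hinge: 0 shut, 1.57 upright, 1.92 at its stop, where it rests leaning back. White sheet-metal disc 238 mm across, 4 mm thick, 0.5 kg, far edge 254 mm from the hinge, with a skirt 42 mm deep under that edge that covers the gate when shut. The hinge is damped: once past upright (below about 1.5) the lid falls shut by itself; 1 to 2 N at its edge moves it
- hinge (a point): Middle of the lid's hinge line, which runs along the changer's y axis, 135 mm from the carousel's axis on the side away from the gate, 97 mm above the bench. Axes as the changer's
- lid_edge (a point): The middle of the lid's far edge, on its outer (upper when shut) face, 256 mm from the hinge. With the lid open it is at the top, about 340 mm above the bench, and the outer face looks away from the drum
- jar: Bystander: capped amber sample jar, 60 mm across, 72 mm tall. Origin at the centre of its underside
- die: Bystander: stepped steel pellet-press die, 72 mm across at the foot, 84 mm tall. Origin at the centre of its underside
- mortar: Bystander: small pale stone mortar bowl, 90 mm across, 40 mm tall. Origin at the centre of its underside
- wash: Bystander: white plastic wash bottle, 68 mm across, 168 mm to the top of its cap and 208 mm to the top of its thin spout. Origin at the centre of its underside
There are look-alikes about, which are no part of the job. What is shaped like the loaded3 but pink or red is not meant.

How it is judged:
On the way, in this order (a step that is already met when the one before it is completed fails the run):
1. the empty pocket faces the gate, carousel at rest (x of pocket in the frame of changer below -0.06 m and y of pocket in the frame of changer between -0.008 and 0.008 m and angular speed of carousel below 0.1 rad/s), for 0.2 s.
2. the cup is home in that pocket (horizontal distance between cup and pocket below 0.006 m and angle between cup's own z axis and vertical below 0.06 rad and height (world z) of cup below 0.05 m and x of pocket in the frame of changer below -0.06 m and y of pocket in the frame of changer between -0.008 and 0.008 m), for 0.2 s.
3. the lid is shut (value of joint lid below 0.06 rad), for 0.2 s.
At the end, for the whole second after the job is handed in: The cup stands upright and at rest within 6 mm of home in the pocket that was empty, that pocket's point lies within 8 mm of the changer's -x axis at the gate, the carousel is still, the other five cups stand upright within 85 mm of its axis, and the lid is shut (below 0.06 rad) (all of step 2 and horizontal distance between each of loaded1, loaded2, loaded3, loaded4, loaded5 and carousel below 0.085 m and angle between each of loaded1, loaded2, loaded3, loaded4, loaded5's own z axis and vertical below 0.1 rad and height (world z) of each of loaded1, loaded2, loaded3, loaded4, loaded5 below 0.055 m and value of joint lid below 0.06 rad and linear speed of cup below 0.02 m/s and angular speed of carousel below 0.05 rad/s); the robot touches nothing.
It fails at once if the cup is lifted (its underside more than 20 mm above the ledge) or tipped by more than 0.35 rad (height (world z) of cup above 0.065 m or angle between cup's own z axis and vertical above 0.35 rad).
It fails at once if a loaded cup is tipped by more than 0.35 rad or leaves its pocket (angle between any of loaded1, loaded2, loaded3, loaded4, loaded5's own z axis and vertical above 0.35 rad or horizontal distance between any of loaded1, loaded2, loaded3, loaded4, loaded5 and carousel above 0.1 m).
It fails at once if a bystander is moved by more than 30 mm (distance of any of jar, die, mortar, wash from where it was at the start of the episode above 0.03 m).
It also fails if it takes over 72 s, if anything falls off the work surface, if the arm or the gripper's body presses on something with over 40 N, if the wrist force passes 120 N, or if a joint passes its speed limit or range.

## Working session

There is one attempt and no reset: what is moved stays moved. The work goes in short steps, Python scripts to look and compute and a tool call to move; the robot and the scene stay as the last step left them, time stands still between calls to the robot, and variables do not carry over. Pictures are saved under pics/ and viewed, at most 10 in all, crops included, and the job is handed in when it is done.

Besides the shell and the picture viewer there is one more tool, called after "Request:" as name([rows], argument=value, ...), one row to a line, values as JSON. servo_tool: Moves the arm, as the interface text tells. Its arguments: {"type":"object","properties":{"series":{"type":"array","items":{"type":"array","items":{"type":"array","items":{"type":"number"}}}},"newtons":{"type":"number"}},"required":["series"]}

```bash
mkdir -p pics; ls; cat > h.py <<'E'
import numpy as np,cv2
from rig import r
def cloud(n):
    im,d=r.grab_frame(n);c=r.camera_info(n)
    v,u=np.mgrid[:384,:512]
    X=np.stack([(u-c['cx'])/c['fx']*d,(v-c['cy'])/c['fy']*d,d],-1)
    return im,d,(X-c['t'])@np.array(c['R'])
E
python3 - <<'E'
from h import *
ims=[]
for n in ['scene','top']:
    im,d,P=cloud(n); np.savez(f'{n}.npz',im=im,d=d,P=P); 
    print(n,{k:np.round(v,3).tolist() for k,v in r.camera_info(n).items()})
    cv2.imwrite(f'pics/{n}0.png',cv2.resize(im[...,::-1],(768,576)))
    for t in ['changer','cup','loaded3','carousel','lid','jar','die','mortar','wash','grip','ledge']:
        for q in r.silhouettes(t,n)[:8]:
            m=q['mask']&(d>0)
            p=P[m]
            print(n,t,round(q['p'],2),np.round(q['box']).tolist(),np.round(np.median(p,0),3) if len(p) else None, np.round(np.percentile(p[:,2],[5,95]),3) if len(p) else '')
print(r.get_obs())
E
```

```text
pics
scene {'fx': 419.494, 'fy': 419.494, 'cx': 252.391, 'cy': 192.293, 'R': [[-0.879, 0.476, 0.003], [0.403, 0.748, -0.527], [-0.253, -0.463, -0.85]], 't': [0.524, -0.208, 1.717]}
scene changer 0.76 [209.0, 140.0, 325.0, 258.0] [0.603 0.09  0.063] [0.006 0.342]
scene cup 0.44 [245.0, 156.0, 255.0, 168.0] [ 0.541 -0.114  0.075] [0.051 0.081]
scene loaded3 0.72 [233.0, 198.0, 250.0, 216.0] [0.658 0.049 0.075] [0.066 0.08 ]
scene loaded3 0.72 [211.0, 143.0, 322.0, 260.0] [0.606 0.099 0.069] [0.03  0.342]
scene loaded3 0.7 [239.0, 180.0, 252.0, 198.0] [ 0.617 -0.013  0.075] [0.058 0.081]
scene loaded3 0.69 [198.0, 223.0, 215.0, 243.0] [0.808 0.052 0.029] [0.009 0.036]
scene loaded3 0.66 [254.0, 178.0, 272.0, 189.0] [ 0.543 -0.009  0.074] [0.052 0.081]
scene loaded3 0.49 [255.0, 211.0, 264.0, 228.0] [0.624 0.112 0.076] [0.071 0.081]
scene loaded3 0.48 [220.0, 256.0, 236.0, 275.0] [0.794 0.196 0.03 ] [0.004 0.035]
scene loaded3 0.44 [274.0, 208.0, 280.0, 216.0] [0.573 0.118 0.074] [0.066 0.079]
scene carousel 0.97 [236.0, 174.0, 292.0, 226.0] [0.579 0.049 0.066] [0.043 0.086]
scene carous
[... 2811 characters left out ...]
2295277,  0.46746976, -0.01159291,  1.60269067,  0.00598857,
        1.07139283, -0.0562849 ]), 'dq': array([-4.65535539e-04,  1.70376371e-04,  2.06410710e-03, -4.19971231e-05,
        2.33619097e-04, -6.35610426e-04, -1.65238629e-04]), 'joint_efforts': array([ 4.77447011e-04, -5.20434988e+01, -1.11709483e-02, -2.44043648e+01,
       -5.63775748e-02,  1.16696925e-02,  3.54415488e-05]), 'position': array([0.24767687, 0.60098134, 0.21461587]), 'eef_rot': array([1.94213707e-01, 9.80959242e-01, 3.42649048e-05, 2.16484644e-05]), 'contact_force': array([0.04847159, 0.01227117, 0.61669318]), 'torque': array([ 0.06293135,  0.03188409, -0.05449121]), 'grip_force': 0.0, 'opening': 0.09177627896567495}
```

```bash
python3 - <<'E'
import numpy as np,cv2
z=np.load('top.npz');im=z['im']
a=im[100:290,50:430];cv2.imwrite('pics/topc.png',cv2.resize(a[...,::-1],(800,400),interpolation=cv2.INTER_CUBIC))
z=np.load('scene.npz');im=z['im']
a=im[90:340,160:380];cv2.imwrite('pics/scc.png',cv2.resize(a[...,::-1],(660,600)[::1],interpolation=cv2.INTER_CUBIC))
E
```

```text
(no output)
```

View pics/topc.png

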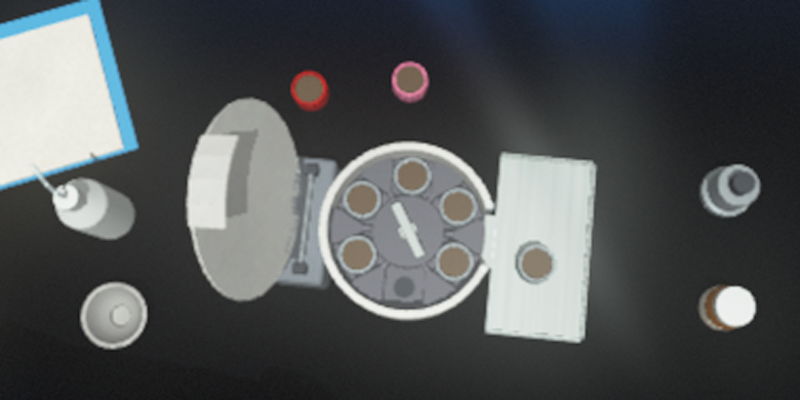

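View pics/scc.png

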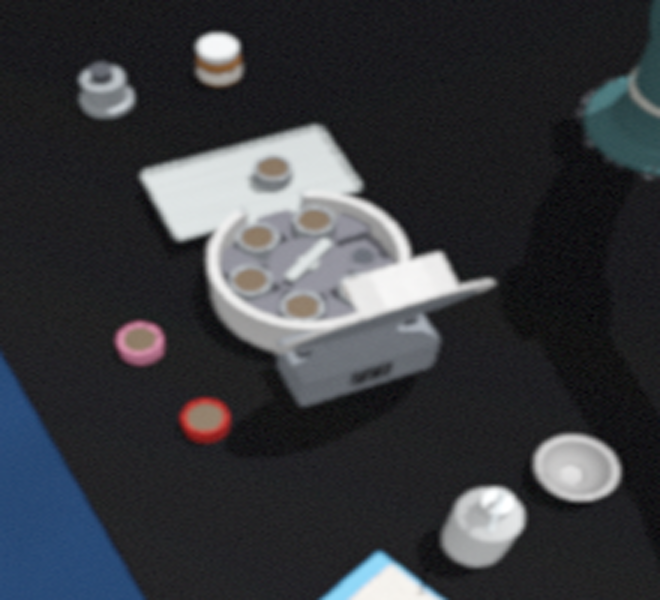

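```bash
python3 - <<'E'
import numpy as np,cv2
from scipy.optimize import least_squares
def circ(p):
    f=least_squares(lambda q:np.hypot(p[:,0]-q[0],p[:,1]-q[1])-q[2],[*p[:,:2].mean(0),.1],loss='soft_l1',f_scale=.003);return f.x
for n in ['top','scene']:
    z=np.load(n+'.npz');P=z['P'];im=z['im'].astype(int)
    x,y,Z=P[...,0],P[...,1],P[...,2];c0=np.array([.577,.05])
    R=np.hypot(x-c0[0],y-c0[1])
    m=(abs(Z-.093)<.004)&(R>.09)&(R<.13)&(y<.12)
    c=circ(P[m]);print(n,'wall',m.sum(),c.round(4),'z',np.median(Z[m]).round(4))
    # ledge
    m=(abs(Z-.047)<.008)&(x>.38)&(x<.74)&(y<-.085)&(y>-.25)
    m=cv2.morphologyEx(m.astype('uint8'),cv2.MORPH_OPEN,np.ones((3,3)))>0
    rect=cv2.minAreaRect((P[m][:,:2]*1000).astype('float32'));print(' ledge',m.sum(),rect,np.median(Z[m]))
    rgb=im; 
    for nm,cc in dict(cup=(.537,-.122),a=(.656,.041),b=(.625,.106),c=(.613,-.018),d=(.549,.114),e=(.539,-.012)).items():
        mm=(abs(Z-.077)<.006)&(np.hypot(x-cc[0],y-cc[1])<.032)
        # fit fixed radius circle boundary: min enclosing / centroid
        q=P[mm]; print(' ',nm,mm.sum(),q.mean(0).round(4),np.array(cv2.minEnclosingCircle((q[:,:2]*1000).astype('float32'))[0]).round(1))
    m=(Z>.081)&(Z<.092)&(R<.06)
    q=P[m];rc=cv2.minAreaRect((q[:,:2]*1000).astype('float32'));print(' grip',m.sum(),rc,q.mean(0))
    m=(abs(Z-.076)>-1)&(Z>.15)&(y<.34)&(y>.1)&(x>.4)&(x<.75)
    q=P[m];print(' lid',q.min(0),q.max(0)); u,s,v=np.linalg.svd(q-q.mean(0),full_matrices=False);print(v[2],q.mean(0))
E
```

```text
top wall 521 [0.5824 0.0469 0.1118] z 0.0921
 ledge 3064 ((563.7835083007812, -145.29254150390625), (122.49781799316406, 253.18023681640625), 88.68353271484375) 0.044331307431111244
  cup 241 [ 0.5381 -0.1241  0.076 ] [ 538.3 -124.2]
  a 231 [0.6566 0.0414 0.0761] [657.1  41.7]
  b 240 [0.6241 0.1084 0.0759] [624.1 103.8]
  c 240 [ 0.6148 -0.0196  0.0759] [613.2 -15.6]
  d 244 [0.5502 0.1144 0.076 ] [550.8 111.3]
  e 241 [ 0.5404 -0.014   0.0761] [540.4 -14.2]
 grip 147 ((569.4503784179688, 53.99778747558594), (110.00446319580078, 86.10350036621094), 37.38461685180664) [0.58145433 0.04748422 0.08734141]
 lid [0.48387217 0.1926701  0.15003331] [0.71828243 0.27562035 0.35618131]
[-0.10079905 -0.96480653  0.24287428] [0.59786738 0.23427118 0.25267226]
scene wall 261 [0.5827 0.0501 0.1119] z 0.0922
 ledge 1317 ((563.8243408203125, -144.4591827392578), (124.6487045288086, 255.64634704589844), 87.52256774902344) 0.044548398997722956
  cup 123 [ 0.5389 -0.12    0.0767] [ 537.5 -118.6]
  a 145 [0.6569 0.0454 0.0761] [653.5  43.4]
  b 147 [0.6243 0.1107 0.0762] [623.6 106.9]
  c 137 [ 0.615  -0.0162  0.0764] [612.1 -17. ]
  d 35 [0.5627 0.1063 0.0761] [560.1 106.8]
  e 135 [ 0.5395 -0.0118  0.076 ] [538.8 -13. ]
 grip 89 ((594.0828247070312, 43.54088592529297), (100.03226470947266, 63.83414077758789), 45.97757339477539) [0.58513422 0.05247322 0.08691089]
 lid [0.48688913 0.1995687  0.15065976] [0.71833317 0.27774216 0.35424203]
[ 0.09378784  0.98165574 -0.16599955] [0.60850645 0.24941088 0.3061013 ]
```

```bash
cat >> h.py <<'E'
def pose():
    o=r.get_obs();x,y,z,w=o['eef_rot']
    ty=np.array([2*(x*y-w*z),1-2*(x*x+z*z)])
    return o['position'],np.arctan2(ty[1],ty[0]),o
def plan(tgts,start=None,smax=.9,clo=0,tmax=.95):
    """tgts: list of (xyz, theta_deg or None, nmin); prints rows"""
    p,th=start if start else pose()[:2]
    p=np.array(p,float);rows=[]
    for t,thd,nm in tgts:
        t=np.array(t,float)
        dth=0 if thd is None else -(np.radians(thd)-th)
        n=max(nm,int(np.ceil(np.linalg.norm(t-p)/.03/smax)),int(np.ceil(abs(dth)/.1/tmax)))
        for k in range(n):
            d=(t-p)/(n-k);x=np.array([-np.sin(th),np.cos(th),0]);y=np.array([np.cos(th),np.sin(th),0])
            a=np.round([d@x/.03,d@y/.03,-d[2]/.03],2);tu=np.round(dth/(n-k)/.1,2)
            rows.append([clo,*a.tolist(),float(tu)])
            p=p+.03*(a[0]*x+a[1]*y-a[2]*np.array([0,0,1]));th-=tu*.1;dth-=tu*.1
    print(len(rows),'end',p.round(4),np.degrees(th).round(2))
    for i in range(0,len(rows),10):print(str(rows[i:i+10]).replace(' ','').replace('-0.0,','0,').replace('0.0,','0,'))
E
python3 - <<'E'
from h import *
print(np.degrees(pose()[1]))
plan([([.33,.35,.215],None,1),([.42,.04,.215],-20,1),([.5825,.048,.20],-64.1,1)],clo=0.4)
E
```

```text
67.6024116744948
36 end [0.5826 0.0479 0.1999] -64.12
[[0.4,-0.57,-0.67,0,0.0],[0.4,-0.57,-0.67,0,0.0],[0.4,-0.57,-0.67,0,0.0],[0.4,-0.57,-0.67,0,0.0],[0.4,-0.57,-0.67,0,0.0],[0.4,-0.57,-0.67,0,0.0],[0.4,-0.58,-0.67,0,0.0],[0.4,-0.57,-0.67,0,0.0],[0.4,-0.58,-0.66,-0.01,0.0],[0.4,-0.57,-0.67,0,0.0]]
[[0.4,-0.4,-0.49,0,0.9],[0.4,-0.44,-0.46,0,0.9],[0.4,-0.48,-0.42,0,0.9],[0.4,-0.51,-0.37,0,0.9],[0.4,-0.54,-0.32,0,0.9],[0.4,-0.57,-0.27,0,0.9],[0.4,-0.59,-0.22,0,0.9],[0.4,-0.61,-0.17,0,0.9],[0.4,-0.62,-0.11,0,0.9],[0.4,-0.63,-0.06,0,0.9]]
[[0.4,-0.63,0,0,0.9],[0.4,-0.63,0.06,0,0.9],[0.4,-0.63,0.12,0,0.9],[0.4,-0.61,0.17,0,0.9],[0.4,-0.59,0.22,0,0.9],[0.4,-0.57,0.28,0,0.89],[0.4,-0.55,0.33,0,0.9],[0.4,0.23,0.56,0.06,0.86],[0.4,0.28,0.53,0.05,0.85],[0.4,0.33,0.51,0.06,0.86]]
[[0.4,0.37,0.48,0.05,0.85],[0.4,0.41,0.44,0.06,0.86],[0.4,0.44,0.41,0.05,0.85],[0.4,0.47,0.37,0.06,0.86],[0.4,0.51,0.32,0.05,0.85],[0.4,0.53,0.29,0.06,0.86]]
```

Request:
servo_tool([
  [[0.4,-0.57,-0.67,0,0],[0.4,-0.57,-0.67,0,0],[0.4,-0.57,-0.67,0,0],[0.4,-0.57,-0.67,0,0],[0.4,-0.57,-0.67,0,0],[0.4,-0.57,-0.67,0,0],[0.4,-0.58,-0.67,0,0],[0.4,-0.57,-0.67,0,0],[0.4,-0.58,-0.66,0,0],[0.4,-0.57,-0.67,0,0]],
])

```text
t: 2.2
position: [0.3302, 0.3491, 0.2148]
eef_rot: [0.194, 0.981, 0.0, 0.0]
contact_force: [-0.2, -0.7, 0.1]
opening: 0.0552
grip_force: 0.0
```

Request:
servo_tool([
  [[0.4,-0.4,-0.49,0,0.9],[0.4,-0.44,-0.46,0,0.9],[0.4,-0.48,-0.42,0,0.9],[0.4,-0.51,-0.37,0,0.9],[0.4,-0.54,-0.32,0,0.9],[0.4,-0.57,-0.27,0,0.9],[0.4,-0.59,-0.22,0,0.9],[0.4,-0.61,-0.17,0,0.9],[0.4,-0.62,-0.11,0,0.9],[0.4,-0.63,-0.06,0,0.9]],
])

```text
t: 3.2
position: [0.3831, 0.1673, 0.2148]
eef_rot: [0.603, 0.798, 0.0, 0.0]
contact_force: [-0.3, 0.6, 0.5]
opening: 0.055
grip_force: 0.0
```

Request:
servo_tool([
  [[0.4,-0.63,0,0,0.9],[0.4,-0.63,0.06,0,0.9],[0.4,-0.63,0.12,0,0.9],[0.4,-0.61,0.17,0,0.9],[0.4,-0.59,0.22,0,0.9],[0.4,-0.57,0.28,0,0.89],[0.4,-0.55,0.33,0,0.9],[0.4,0.23,0.56,0.06,0.86],[0.4,0.28,0.53,0.05,0.85],[0.4,0.33,0.51,0.06,0.86]],
])

```text
t: 4.2
position: [0.4752, 0.0425, 0.2098]
eef_rot: [0.887, 0.462, 0.001, -0.0]
contact_force: [1.3, -0.3, -0.8]
opening: 0.0552
grip_force: 0.0
```

Request:
servo_tool([
  [[0.4,0.37,0.48,0.05,0.85],[0.4,0.41,0.44,0.06,0.86],[0.4,0.44,0.41,0.05,0.85],[0.4,0.47,0.37,0.06,0.86],[0.4,0.51,0.32,0.05,0.85],[0.4,0.53,0.29,0.06,0.86],[0.4,0,0,0,0],[0.4,0,0,0,0]],
])

```text
t: 5.0
position: [0.582, 0.0478, 0.1993]
eef_rot: [0.974, 0.225, -0.001, 0.0]
contact_force: [0.3, -0.5, -0.4]
opening: 0.0552
grip_force: 0.0
```

```bash
python3 - <<'E'
from h import *
p,th,o=pose();print(p,np.degrees(th),o['t'],o['opening'],o['joint_positions'])
im,d=r.grab_frame('wrist');c=r.camera_info('wrist');np.savez('w1.npz',im=im,d=d,R=c['R'],t=c['t']);print(c)
cv2.imwrite('pics/w1.png',im[...,::-1])
plan([([.5825,.048,.12],-64.1,1),([.5825,.048,.0795],-64.1,1)],clo=0.4)
E
```

```text
[0.58203491 0.04779757 0.19927186] -64.01968654126576 5.0 0.05523713478099721 [-0.57960206  0.40383244  0.56649883  1.81347856 -0.25319653  0.9979785
 -1.02817179]
{'fx': 297.3186396354542, 'fy': 297.3186396354542, 'cx': 253.7302448727902, 'cy': 195.0572334970054, 'R': array([[ 4.37605773e-01, -8.99166819e-01, -4.68437008e-04],
       [-8.73604385e-01, -4.25288292e-01,  2.36527475e-01],
       [-2.12876878e-01, -1.03096560e-01, -9.71624688e-01]]), 't': array([-0.21031055,  0.50577225,  0.50398493])}
5 end [0.5824 0.0478 0.0794] -64.09
[[0.4,0.01,0,0.88,0.0],[0.4,0.01,0,0.88,0.01],[0.4,0,0.01,0.89,0.0],[0.4,0,0,0.67,0.0],[0.4,0,0,0.68,0.0]]
```

View pics/w1.png

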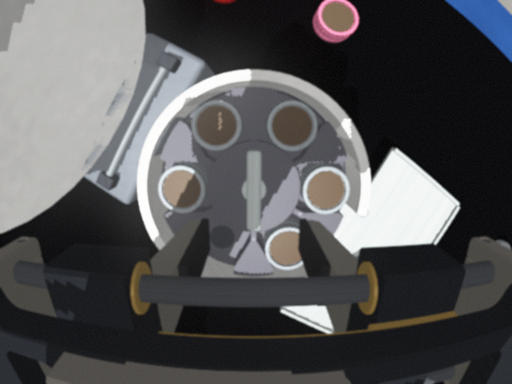

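```bash
cat >> h.py <<'E'
def wcloud(z):
    im,d,R,t=z['im'],z['d'],z['R'],z['t']
    v,u=np.mgrid[:384,:512];a=(u-253.730)/297.3186;b=(v-195.057)/297.3186
    th=np.hypot(a,b)+1e-9;s=np.tan(th)/th
    X=np.stack([a*s*d,b*s*d,d],-1);return im,(X-t)@R
E
python3 - <<'E'
from h import *
im,P=wcloud(np.load('w1.npz'));x,y,Z=np.moveaxis(P,-1,0)
R=np.hypot(x-.5825,y-.048)
m=(R<.05)&(Z>.083)&(Z<.095);m[230:]=0
q=P[m];print('bar',m.sum(),cv2.minAreaRect((q[:,:2]*1000).astype('float32')),q.mean(0))
u,s,v=np.linalg.svd(q[:,:2]-q[:,:2].mean(0),full_matrices=False);print(np.degrees(np.arctan2(v[0,1],v[0,0])))
from scipy.optimize import least_squares
m=(abs(Z-.0925)<.003)&(R>.09)&(R<.13);m[220:]=0;q=P[m]
print('wall',m.sum(),least_squares(lambda c:np.hypot(q[:,0]-c[0],q[:,1]-c[1])-c[2],[.58,.05,.11],loss='soft_l1',f_scale=.003).x)
for t in r.silhouettes('loaded3','wrist'):
    mm=t['mask']&(abs(Z-.076)<.006)
    if mm.sum()>100:
        c=np.array(cv2.minEnclosingCircle((P[mm][:,:2]*1000).astype('float32'))[0]);print(np.round(t['box']),c,P[mm].mean(0).round(4), np.degrees(np.arctan2(c[1]-48,c[0]-582.5)))
E
```

```text
bar 1095 ((582.8262939453125, 49.80864715576172), (78.34852600097656, 13.08727741241455), 25.754709243774414) [0.58388565 0.0505056  0.08935422]
-154.14026077671366
wall 4463 [0.58266942 0.04978005 0.11131765]
[191. 101. 242. 151.] [624.26672363 110.6676178 ] [0.6246 0.1108 0.0775] 56.317331334309536
[160. 160. 205. 216.] [550.48052979 116.71901703] [0.5516 0.1165 0.0774] 114.98305873511889
[302. 163. 349. 215.] [614.79046631 -16.56449699] [ 0.615  -0.0165  0.0774] -63.429115004395655
```

Request:
servo_tool([
  [[0.4,0.01,0,0.88,0],[0.4,0,0,0.88,0]],
])

```text
t: 5.3
position: [0.5829, 0.0484, 0.1473]
eef_rot: [0.974, 0.225, 0.001, -0.0]
contact_force: [0.5, 0.5, -0.4]
opening: 0.0548
grip_force: 0.0
```

Request:
servo_tool([
  [[0.4,0.02,-0.04,0.75,0],[0.4,0,0,0.75,0],[0.4,0,0,0.74,0],[0.4,0,0,0,0],[1,0,0,0,0],[1,0,0,0,0],[1,0,0,0,0],[1,0,0,0,0],[1,0,0,0,0]],
], newtons=20)

```text
t: 6.2
position: [0.5832, 0.0495, 0.0802]
eef_rot: [0.975, 0.224, 0.0, -0.0]
contact_force: [0.4, -0.2, 0.7]
opening: 0.0168
grip_force: 0.0
```

Request:
servo_tool([
  [[1,0,0,0,0],[1,0,0,0,0],[1,0,0,0,-0.3],[1,0,0,0,-0.6],[1,0,0,0,-0.8],[1,0,0,0,-0.8],[1,0,0,0,-0.8],[1,0,0,0,-0.8],[1,0,0,0,-0.8],[1,0,0,0,-0.8]],
])

```text
t: 7.2
position: [0.5831, 0.0492, 0.0801]
eef_rot: [0.871, 0.491, 0.0, 0.0]
contact_force: [-1.3, -2.2, 3.9]
opening: 0.0137
grip_force: 20.0
```

Request:
servo_tool([
  [[1,0,0,0,-0.8],[1,0,0,0,-0.8],[1,0,0,0,-0.8],[1,0,0,0,-0.8],[1,0,0,0,-0.8],[1,0,0,0,-0.8],[1,0,0,0,-0.8],[1,0,0,0,-0.8],[1,0,0,0,-0.8],[1,0,0,0,-0.8]],
])

```text
t: 8.2
position: [0.5824, 0.0494, 0.0801]
eef_rot: [0.611, 0.791, -0.0, -0.0]
contact_force: [-3.1, -0.8, 5.4]
opening: 0.014
grip_force: 20.0
```

Request:
servo_tool([
  [[1,0,0,0,-0.7],[1,0,0,0,-0.6],[1,0,0,0,-0.4],[1,0,0,0,-0.1],[1,0,0,0,0],[1,0,0,0,0],[1,0,0,0,0],[1,0,0,0,0]],
])

```text
t: 9.0
position: [0.5822, 0.0493, 0.0801]
eef_rot: [0.539, 0.842, -0.0, -0.001]
contact_force: [-2.1, -1.3, 6.2]
opening: 0.014
grip_force: 20.0
```

```bash
python3 - <<'E'
from h import *
p,th,o=pose();print(p,np.degrees(th),o['t'],o['opening'])
im,d,P=cloud('top');x,y,Z=np.moveaxis(P,-1,0)
A=np.array([.5827,.0495])
for t in r.silhouettes('loaded3','top'):
    m=t['mask']&(abs(Z-.076)<.006)
    if m.sum()>60:
        c=P[m].mean(0)[:2]-A-[0,-.003];print(np.round(t['box']),c.round(4),np.hypot(*c).round(4),np.degrees(np.arctan2(c[1],c[0])).round(1))
t=r.silhouettes('ledge','top')[0]
# ledge edges via colour: bright & z
m=(np.abs(Z-.046)<.012)&(y<-.07)&(y>-.3)&(im.min(-1)>130)
m=cv2.morphologyEx(m.astype('uint8'),cv2.MORPH_OPEN,np.ones((3,3)))
cn=max(cv2.findContours(m,0,2)[0],key=cv2.contourArea)[:,0]
q=np.array([P[b,a] for a,b in cn]);
# far edge (most -y) and side edges, line fit with plane z .048
for nm,s in dict(outer=(q[:,1]<-.17),).items():
    a=cv2.fitLine((q[s][:,:2]*1000).astype('float32'),cv2.DIST_HUBER,0,.01,.01).ravel();print(nm,s.sum(),a,np.degrees(np.arctan2(a[1],a[0])))
print(cv2.minAreaRect((q[:,:2]*1000).astype('float32')))
cv2.imwrite('pics/top2.png',cv2.resize(im[160:270,170:340,::-1],(800,518),interpolation=cv2.INTER_CUBIC))
E
```

```text
[0.58218975 0.04928888 0.08007839] 24.75978804263239 9.0 0.014015922829149215
[212. 200. 220. 213.] [0.0041 0.0848] 0.0849 87.3
outer 16 [ 9.9632478e-01 -8.5655890e-02  5.8952869e+02 -2.0075809e+02] -4.913742
((564.5098876953125, -134.36940002441406), (133.0359344482422, 248.0004425048828), 84.31851959228516)
```

View pics/top2.png

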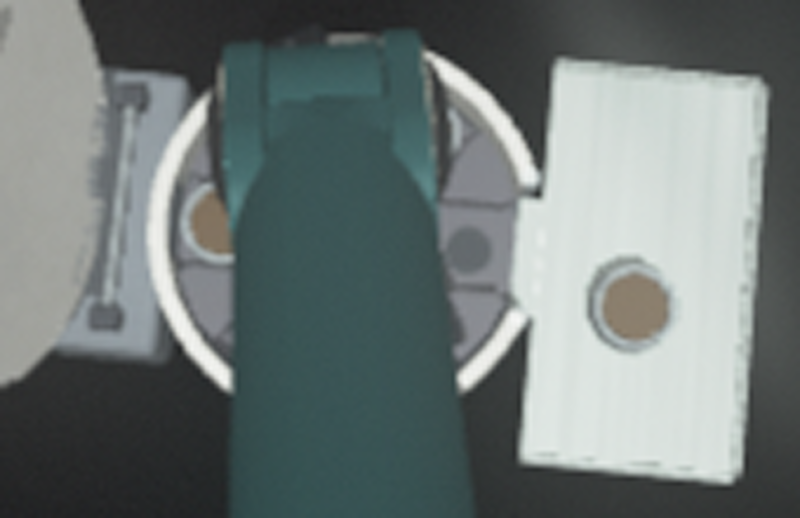

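```bash
python3 - <<'E'
from h import *
plan([([.5822,.0493,.14],None,3),([.5383,-.121,.14],-5.2,1),([.5383,-.121,.058],-5.2,4)],clo=0)
E
```

```text
14 end [ 0.5384 -0.1209  0.0579] -5.2
[[0,0,0,-0.67,0.0],[0,0,0,-0.66,0.0],[0,0,0,-0.67,0.0],[0,-0.65,-0.53,0,0.75],[0,-0.69,-0.48,0,0.75],[0,-0.72,-0.43,0,0.75],[0,-0.75,-0.37,0,0.74],[0,-0.77,-0.31,0,0.75],[0,-0.8,-0.26,0,0.74],[0,-0.81,-0.19,0,0.75]]
[[0,0,0,0.68,-0.0],[0,0,0,0.69,-0.0],[0,0,0,0.68,-0.0],[0,0,0,0.69,-0.0]]
```

Request:
servo_tool([
  [[0.65,0,0,0,0],[0.65,0,0,0,0],[0.65,0,0,-0.66,0],[0.65,0,0,-0.67,0],[0.3,0,0,-0.67,0],[0,-0.65,-0.53,0,0.75],[0,-0.69,-0.48,0,0.75],[0,-0.72,-0.43,0,0.75],[0,-0.75,-0.37,0,0.74],[0,-0.77,-0.31,0,0.75]],
])

```text
t: 10.15
position: [0.5501, -0.075, 0.1389]
eef_rot: [0.69, 0.724, -0.001, -0.0]
contact_force: [-0.7, 0.3, 0.3]
opening: 0.0782
grip_force: 0.0
```

Request:
servo_tool([
  [[0,-0.8,-0.26,0,0.74],[0,-0.81,-0.19,0,0.75],[0,0,0,0,0],[0,0,0,0,0]],
])

```text
t: 10.55
position: [0.5388, -0.1214, 0.1396]
eef_rot: [0.74, 0.673, 0.0, -0.0]
contact_force: [0.1, 0.7, -0.6]
opening: 0.0918
grip_force: 0.0
```

```bash
python3 - <<'E'
from h import *
p,th,o=pose();print(p,np.degrees(th),o['t'],o['opening'])
im,d=r.grab_frame('wrist');c=r.camera_info('wrist');np.savez('w2.npz',im=im,d=d,R=c['R'],t=c['t'])
cv2.imwrite('pics/w2.png',im[...,::-1])
im,P=wcloud(np.load('w2.npz'));Z=P[...,2]
for n in ['cup','loaded3']:
  for t in r.silhouettes(n,'wrist'):
    mm=t['mask']&(abs(Z-.077)<.006)
    if mm.sum()>100:
        c=np.array(cv2.minEnclosingCircle((P[mm][:,:2]*1000).astype('float32'))[0]);print(n,np.round(t['box']),c,P[mm].mean(0).round(4), np.degrees(np.arctan2(c[1]-49.5,c[0]-582.7)))
im,d,P=cloud('top');Z=P[...,2]
for t in r.silhouettes('loaded3','top'):
    m=t['mask']&(abs(Z-.076)<.006)
    if m.sum()>60:
        c=P[m].mean(0)[:2]-[.5827,.047];print(np.round(t['box']),c.round(4),np.hypot(*c).round(4),np.degrees(np.arctan2(c[1],c[0])).round(1))
E
```

```text
[ 0.53883685 -0.12137102  0.13958604] -5.378727342037308 10.55 0.09176027249302819
cup [222. 172. 286. 239.] [ 538.13970947 -120.63225555] [ 0.5384 -0.1199  0.0773] -104.67697385306928
loaded3 [326.  16. 391.  77.] [642.74206543   7.51337194] [0.6419 0.0069 0.0772] -34.96458866890297
loaded3 [175.  10. 238.  79.] [515.17449951  19.59310913] [0.5153 0.0188 0.0773] -156.11155594215398
loaded3 [165.   0. 402. 125.] [577.15039062  17.0767765 ] [0.5745 0.0341 0.0765] -99.71271578178211
[248. 226. 263. 246.] [-0.0685 -0.0303] 0.0749 -156.2
[210. 198. 226. 217.] [0.0062 0.0734] 0.0737 85.2
[222. 178. 244. 196.] [0.0674 0.031 ] 0.0742 24.7
[249. 182. 269. 199.] [ 0.0588 -0.0426] 0.0726 -35.9
[220. 224. 240. 242.] [-0.0619  0.0422] 0.075 145.7
```

View pics/w2.png

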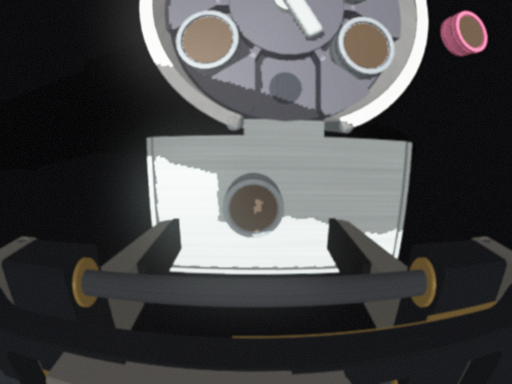

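Request:
servo_tool([
  [[0,0,0,0.7,0],[0,0,0,0.7,0],[0,0,0,0.7,0],[0,0,0,0.6,0],[0.3,0,0,0,0],[1,0,0,0,0],[1,0,0,0,0],[1,0,0,0,0],[1,0,0,0,0],[1,0,0,0,0]],
], newtons=10)

```text
t: 11.8
position: [0.5391, -0.1207, 0.0592]
eef_rot: [0.739, 0.674, 0.0, 0.0]
contact_force: [-0.4, 0.5, 3.4]
opening: 0.05
grip_force: 10.0
```

Request:
servo_tool([
  [[1,0,0.19,0,0],[1,0,0.19,0,0],[1,0,0.19,0,0],[1,0,0.19,0,0],[1,0,0.18,0,0],[1,0.24,0,0,0],[1,0.24,0,0,0],[1,0.24,0,0,0],[1,0.24,0,0,0],[1,0.24,0,0,0]],
])

```text
t: 12.8
position: [0.5711, -0.0876, 0.0592]
eef_rot: [0.739, 0.674, 0.0, 0.001]
contact_force: [-0.0, -4.1, 5.5]
opening: 0.0501
grip_force: 10.0
```

```bash
python3 - <<'E'
from h import *
p,th,o=pose();print(p,np.degrees(th),o['t'],o['contact_force'])
g=np.radians(264.8);v=p[:2]-[.5827,.0495];print('r',v@[np.cos(g),np.sin(g)],'lat',v@[-np.sin(g),np.cos(g)])
im,d=r.grab_frame('wrist');c=r.camera_info('wrist');np.savez('w3.npz',im=im,d=d,R=c['R'],t=c['t'])
cv2.imwrite('pics/w3.png',im[...,::-1])
E
```

```text
[ 0.57108319 -0.08761541  0.05921888] -5.271432004187015 12.8 [-0.03524062 -4.09506351  5.51652628]
r 0.1376039569330235 lat 0.0008581255701486969
```

View pics/w3.png

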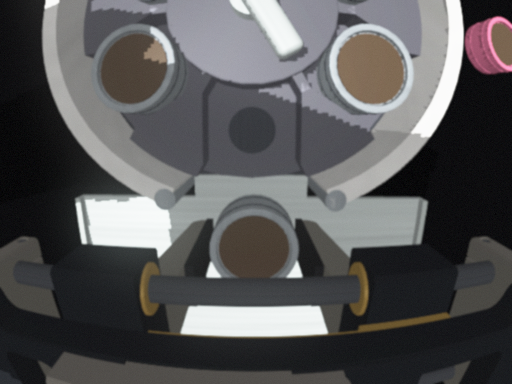

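Request:
servo_tool([
  [[1,0,-0.03,0,0],[0.2,0,0,0,0],[0.2,0,0,0,0],[0.2,0,0,0,0],[0.2,-0.4,0,-0.1,0],[0.2,-0.4,0,-0.1,0],[0.2,-0.4,0,-0.1,0],[0.2,-0.4,0,0,0],[0.78,0,0,-0.1,0],[0.78,0,0,0,0]],
])

```text
t: 13.85
position: [0.5651, -0.1357, 0.0709]
eef_rot: [0.739, 0.673, 0.0, 0.0]
contact_force: [0.5, -0.3, 0.3]
opening: 0.0596
grip_force: 0.0
```

Request:
servo_tool([
  [[0.78,0,0,0,0],[0.78,0,0,0,0],[0.78,0,0,0,0]],
])

```text
t: 14.15
position: [0.565, -0.1345, 0.0705]
eef_rot: [0.739, 0.674, 0.0, -0.0]
contact_force: [-0.7, 0.4, 0.8]
opening: 0.0353
grip_force: 0.0
```

```bash
cat >> h.py <<'E'
def rl():
    p,th,o=pose();g=np.radians(264.8);v=p[:2]-[.5827,.0495]
    print(p.round(4),np.degrees(th).round(2),'t',o['t'],'F',o['contact_force'].round(1),'op',o['opening'],'r',v@[np.cos(g),np.sin(g)],'lat',v@[-np.sin(g),np.cos(g)])
E
python3 -c "from h import *;rl()"
```

```text
[ 0.565  -0.1345  0.0705] -5.22 t 14.15 F [-0.7  0.4  0.8] op 0.03533531885606843 r 0.18488534688395442 lat -0.0009530456597098141
```

Request:
servo_tool([
  [[0.78,0,0.01,0,0],[0.78,0.1,0,0,0],[0.78,0.2,0,0,0],[0.78,0.2,0,0,0],[0.78,0.2,0,0,0],[0.78,0.2,0,0,0],[0.78,0.2,0,0,0],[0.78,0.2,0,0,0],[0.78,0.2,0,0,0],[0.78,0.2,0,0,0]],
])

```text
t: 15.15
position: [0.57, -0.0839, 0.0706]
eef_rot: [0.739, 0.674, 0.0, -0.0]
contact_force: [0.0, -1.0, 0.0]
opening: 0.0202
grip_force: 0.5
```

```bash
python3 - <<'E'
from h import *
rl()
im,d=r.grab_frame('wrist');c=r.camera_info('wrist');np.savez('w4.npz',im=im,d=d,R=c['R'],t=c['t'])
cv2.imwrite('pics/w4.png',im[...,::-1])
E
```

```text
[ 0.57   -0.0839  0.0706] -5.27 t 15.15 F [ 0. -1.  0.] op 0.020195111168759168 r 0.1340071112103307 lat -0.0005589733151606865
```

View pics/w4.png

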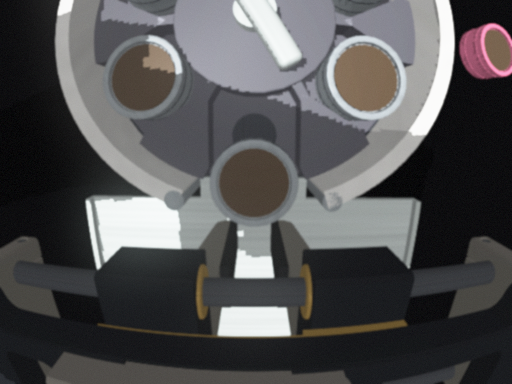

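Request:
servo_tool([
  [[0.78,0.15,0,0,0],[0.78,0.15,0,0,0],[0.78,0.15,0,0,0],[0.78,0.15,0,0,0],[0.78,0.15,0,0,0],[0.78,0.07,0,0,0],[0.78,0,0,0,0]],
])

```text
t: 15.9
position: [0.5723, -0.0592, 0.0706]
eef_rot: [0.739, 0.674, 0.0, -0.0]
contact_force: [-0.2, -0.1, 0.4]
opening: 0.02
grip_force: 0.0
```

Request:
servo_tool([
  [[0.78,0.05,0,0,0],[0.78,0.05,0,0,0],[0.78,0,0,0,0]],
])

```text
t: 16.2
position: [0.5724, -0.0577, 0.0706]
eef_rot: [0.739, 0.674, -0.0, 0.0]
contact_force: [-0.2, -2.8, -1.0]
opening: 0.0202
grip_force: 1.0
```

```bash
cat >m.py <<'E'
from h import *
import sys
rl()
im,d=r.grab_frame('wrist');c=r.camera_info('wrist');np.savez('w5.npz',im=im,d=d,R=c['R'],t=c['t'])
cv2.imwrite('pics/'+sys.argv[1],im[...,::-1])
im,P=wcloud(np.load('w5.npz'));Z=P[...,2]
for t in r.silhouettes('loaded3','wrist')+r.silhouettes('cup','wrist'):
    mm=t['mask']&(abs(Z-.077)<.006)
    if mm.sum()>100 and t['p']>.3:
        c=np.array(cv2.minEnclosingCircle((P[mm][:,:2]*1000).astype('float32'))[0]);v=c-[582.7,49.5];print(np.round(t['box']),c.round(1),'R',np.hypot(*v).round(1),np.degrees(np.arctan2(v[1],v[0])).round(1))
E
python3 m.py w5.png
```

```text
[ 0.5724 -0.0577  0.0706] -5.3 t 16.2 F [-0.2 -2.8 -1. ] op 0.020178439363896124 r 0.1076780713474023 lat -0.0005002458686015898
[108.   0. 195.  47.] [521.6  89.4] R 73.0 146.8
[314.   0. 402.  53.] [649.8  79.1] R 73.4 23.8
[107.  78. 192. 168.] [515.1  18.8] R 74.2 -155.5
[311.  80. 404. 165.] [643.1   6.6] R 74.1 -35.4
[211. 138. 299. 227.] [575.1 -24.3] R 74.2 -95.9
```

Request:
servo_tool([
  [[0.78,0.04,0,0,0],[0.78,0.04,0,0,0],[0.78,0,0,0,0]],
])

```text
t: 16.65
position: [0.5726, -0.0573, 0.0708]
eef_rot: [0.739, 0.673, -0.001, 0.001]
contact_force: [-0.5, -6.5, 1.0]
opening: 0.0204
grip_force: 3.2
```

```bash
python3 m.py w6.png
```

```text
[ 0.5726 -0.0573  0.0708] -5.37 t 16.65 F [-0.5 -6.5  1. ] op 0.020434796478563676 r 0.10725492524861763 lat -0.00037943795409706507
[310.  82. 403. 164.] [643.2   6.5] R 74.3 -35.4
[106.   1. 194.  48.] [521.9  91.9] R 74.1 145.1
[316.   1. 404.  51.] [649.9  79.8] R 73.7 24.2
[211. 138. 298. 229.] [577.4 -24.2] R 73.9 -94.1
```

View pics/w6.png

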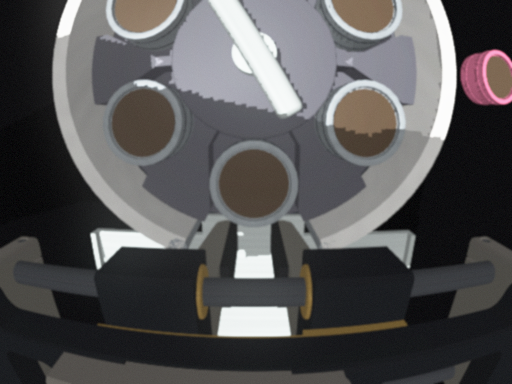

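```bash
python3 - <<'E'
from h import *
p,th,o=pose()
x=np.array([-np.sin(th),np.cos(th),0])
b=p-.045*x
plan([(b,None,3),([b[0],b[1],.40],None,1),([.606,.325,.40],-5.2,1),([.606,.325,.312],None,1)],clo=1)
E
```

```text
36 end [0.6059 0.325  0.312 ] -5.2
[[1,-0.5,0,0,0.0],[1,-0.5,0,0,0.0],[1,-0.5,0,0,0.0],[1,0,0,-0.84,0.0],[1,0,0,-0.84,0.0],[1,0,0,-0.84,0.0],[1,0,0,-0.85,0.0],[1,0,0,-0.84,0.0],[1,0,0,-0.85,0.0],[1,0,0,-0.84,0.0]]
[[1,0,0,-0.85,0.0],[1,0,0,-0.84,0.0],[1,0,0,-0.85,0.0],[1,0,0,-0.84,0.0],[1,0,0,-0.85,0.0],[1,0,0,-0.84,0.0],[1,0.89,-0.01,0,-0.0],[1,0.89,0,0,-0.0],[1,0.89,-0.01,0,-0.0],[1,0.89,0,0,-0.0]]
[[1,0.89,-0.01,0,-0.0],[1,0.89,0,0,-0.0],[1,0.89,-0.01,0,-0.0],[1,0.9,0,0,-0.0],[1,0.89,-0.01,0,-0.0],[1,0.9,0,0,-0.0],[1,0.89,-0.01,0,-0.01],[1,0.9,0,0,-0.0],[1,0.89,0,0,-0.01],[1,0.9,-0.01,0,-0.0]]
[[1,0.89,0,0,-0.01],[1,0.9,-0.01,0,-0.0],[1,0,0,0.73,0.0],[1,0,0,0.73,0.0],[1,0,0,0.73,0.0],[1,0,0,0.74,0.0]]
```

Request:
servo_tool([
  [[0.78,-0.5,0,0,0],[0.78,-0.5,0,0,0],[0.78,-0.6,0,0,0],[1,0,0,-0.84,0],[1,0,0,-0.84,0],[1,0,0,-0.84,0],[1,0,0,-0.84,0],[1,0,0,-0.84,0],[1,0,0,-0.84,0],[1,0,0,-0.84,0]],
])

```text
t: 17.8
position: [0.568, -0.1028, 0.2481]
eef_rot: [0.739, 0.674, 0.0, -0.0]
contact_force: [-0.4, 0.7, -0.0]
opening: 0.0001
grip_force: 0.0
```

```bash
python3 m.py w7.png; python3 - <<'E'
from h import *
im,d,P=cloud('top');x,y,Z=np.moveaxis(P,-1,0)
m=(Z>.30)&(Z<.36)&(y>.18)&(y<.32)&(x>.45)&(x<.75);q=P[m];print('lid',m.sum(),q.min(0),q.max(0))
E
```

```text
[ 0.568  -0.1028  0.2481] -5.3 t 17.8 F [-0.4  0.7 -0. ] op 9.578713905790431e-05 r 0.15297564005000455 lat -0.000800781954650354
[178.   4. 224.  50.] [526.2  92.1] R 70.7 143.0
[289.   4. 330.  50.] [656.   80.9] R 79.8 23.2
[238.   1. 274.  22.] [592.7 113.4] R 64.7 81.1
[179.  63. 220. 110.] [518.7  17.9] R 71.4 -153.7
[153.   0. 359. 251.] [585.9  45.6] R 5.1 -50.4
[283.  62. 329. 109.] [646.5   5.3] R 77.6 -34.7
[232.  95. 277. 135.] [578.9 -25.4] R 75.0 -92.9
lid 956 [0.52119432 0.22183379 0.30008934] [0.68450327 0.27509271 0.35513333]
```

Request:
servo_tool([
  [[1,0,0,-0.84,0],[1,0,0,-0.84,0],[1,0,0,-0.84,0],[1,0,0,-0.84,0],[1,0,0,-0.84,0],[1,0,0,-0.84,0],[1,0.89,0,0,0],[1,0.89,0,0,0],[1,0.89,0,0,0],[1,0.89,0,0,0]],
])

```text
t: 19.0
position: [0.5776, 0.0049, 0.3963]
eef_rot: [0.739, 0.674, -0.001, -0.001]
contact_force: [0.6, -0.2, 0.1]
opening: 0.0003
grip_force: 0.0
```

Request:
servo_tool([
  [[1,0.89,0,0,0],[1,0.89,0,0,0],[1,0.89,0,0,0],[1,0.89,0,0,0],[1,0.89,0,0,0],[1,0.89,0,0,0],[1,0.89,0,0,0],[1,0.89,0,0,0],[1,0.89,0,0,0],[1,0.89,0,0,0]],
])

```text
t: 20.0
position: [0.6023, 0.2706, 0.3959]
eef_rot: [0.739, 0.674, -0.002, -0.001]
contact_force: [0.5, 0.0, 0.3]
opening: 0.0006
grip_force: 0.0
```

Request:
servo_tool([
  [[1,0.89,0,0,0],[1,0.89,0,0,0],[1,0,0,0,0],[1,0,0,0,0]],
])

```text
t: 20.4
position: [0.6073, 0.3229, 0.3959]
eef_rot: [0.739, 0.674, -0.002, -0.0]
contact_force: [-0.1, -0.6, -0.1]
opening: 0.0006
grip_force: 0.0
```

Request:
servo_tool([
  [[1,0,0,0.7,0],[1,0,0,0.7,0],[1,0,0,0.7,0],[1,0,0,0.7,0],[1,-0.3,0,0,0],[1,-0.3,0,0,0],[1,-0.3,0,0,0],[1,-0.3,0,0,0],[1,-0.3,0,0,0],[1,-0.3,0,0,0]],
])

```text
t: 21.4
position: [0.6028, 0.2691, 0.3153]
eef_rot: [0.739, 0.674, 0.001, -0.0]
contact_force: [0.7, 1.5, 1.2]
opening: 0.0002
grip_force: 0.7
```

Request:
servo_tool([
  [[1,-0.3,0,0,0],[1,-0.3,0,0,0],[1,-0.3,0,0,0],[1,-0.3,0,0,0],[1,-0.3,0,0,0],[1,-0.3,0,0,0],[1,-0.3,0,0,0],[1,-0.3,0,0,0]],
])

```text
t: 22.2
position: [0.5959, 0.1966, 0.3141]
eef_rot: [0.739, 0.674, -0.0, 0.0]
contact_force: [-0.3, 0.4, 0.6]
opening: 0.0004
grip_force: 0.1
```

Request:
servo_tool([
  [[1,-0.3,0,0,0],[1,-0.3,0,0,0],[1,-0.3,0,0,0],[1,-0.3,0,0,0],[1,-0.3,0,0,0],[1,-0.3,0,0,0],[1,0,0,-0.5,0],[1,0,0,-0.8,0],[1,0,0,-0.5,0],[1,0,0,0,0]],
])

```text
t: 23.2
position: [0.5921, 0.1436, 0.3706]
eef_rot: [0.739, 0.674, 0.002, 0.001]
contact_force: [0.2, 0.4, -0.2]
opening: 0.0003
grip_force: 0.0
```

Request:
servo_tool([
  [[1,0,0,0,0],[1,0,0,0,0],[1,0,0,0,0],[1,0,0,0,0],[1,0,0,0,0],[1,0,0,0,0],[1,0,0,0,0],[1,0,0,0,0],[1,0,0,0,0],[1,0,0,0,0]],
])

```text
t: 24.2
position: [0.591, 0.1438, 0.3682]
eef_rot: [0.739, 0.674, 0.0, 0.0]
contact_force: [-0.8, 0.2, 0.2]
opening: 0.0004
grip_force: 0.0
```

Request:
servo_tool([
  [[1,0,0,0,0],[1,0,0,0,0],[1,0,0,0,0],[1,0,0,0,0],[1,0,0,0,0],[1,0,0,0,0],[1,0,0,0,0],[1,0,0,0,0],[1,0,0,0,0],[1,0,0,0,0]],
])

```text
t: 25.2
position: [0.591, 0.1438, 0.3682]
eef_rot: [0.739, 0.674, 0.0, 0.0]
contact_force: [0.7, 0.1, -0.5]
opening: 0.0006
grip_force: 0.0
```

```bash
python3 - <<'E'
from h import *
rl()
im,d,P=cloud('scene');x,y,Z=np.moveaxis(P,-1,0)
for yy in (-.05,0,.05,.1,.14):
    m=(abs(y-yy)<.01)&(abs(x-.585)<.06)&(Z<.2)&(Z>.06);print(yy,m.sum(),np.median(Z[m]))
cv2.imwrite('pics/end.png',cv2.resize(im[90:340,160:380,::-1],(660,600)))
E
```

```text
[0.591  0.1438 0.3682] -5.27 t 25.2 F [ 0.7  0.1 -0.5] op 0.0005970642096861905 r -0.09466336188774638 lat -0.00024210507296734685
-0.05 130 0.10065900639480342
0 165 0.10213171672753352
0.05 165 0.10147110614088713
0.1 179 0.10165750316793032
0.14 194 0.10112734579648479
```

View pics/end.png

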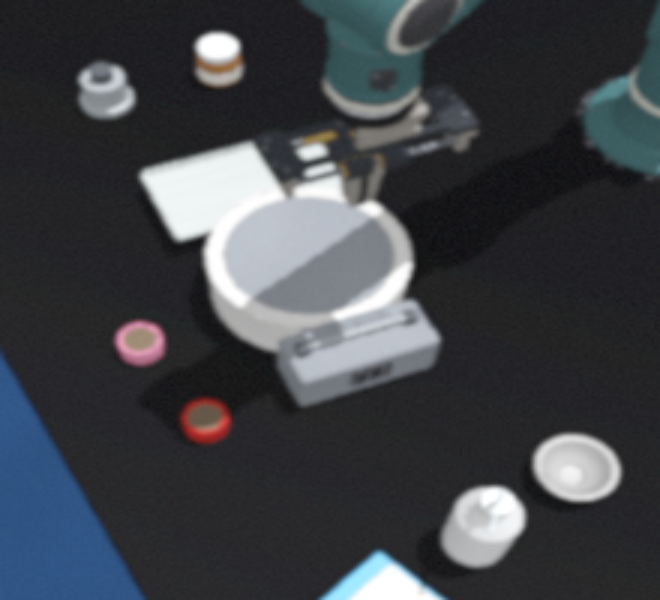

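The picture shows the lid lying level at 101 mm (drum at about pixel 310,260). The bystanders have not moved and the gripper is clear.

```bash
python3 -c "
from rig import r
print(r.finish_job())"
```

```text
the job is handed in; nothing more can be done
None
```

The job is handed in: the empty pocket faces the gate, the cup measured within about 2 mm of home before the lid was shut over it, the lid lies level, and the things around the changer look unmoved. The hand-in returned no verdict.

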